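# Push the miniature settle home in the corner of the diorama

### The arm

A 7-joint arm with a two-finger parallel gripper is mounted at the origin on the work surface. World frame = base frame: x ahead of the robot, y to its left, z up, the work surface at z = 0. Lengths are in mm, angles in rad, forces in N, time in s.
With the tool pointing down it reaches from about 425 to 1025 mm from the base axis. Payload 9.4 kg.
Tool frame: the origin (TCP) lies at the very end of the fingers, on their centre line; the grasp point (between the pads) lies 19 mm behind it (env.grasp_offset is the distance from the TCP to the grasp point, in mm); y points along the fingers, x is the direction in which the jaws open and shut, and the axes are right-handed (so a half turn about y gives the same grasp; the last joint's range is limited). The gripper opens to 93 mm and grips with 3 to 60 N. Pads are 15 mm wide; open, the fingers measure 128 mm over their backs; the gripper's body (75 mm by 188 mm) begins 65 mm behind the grasp point.
Start: joints at [1.173, 0.599, -0.003, 1.599, 0.002, 0.943, -0.08], TCP at [228.601, -688.016, 218.618] pointing down, gripper open.
Joint ranges: [-2.57, 2.57], [-0.35, 1.97], [-1.29, 1.29], [0.11, 2.56], [-1.05, 4.19], [0.11, 1.86], [-2.63, 2.63]. Speed limits (rad/s): [2.22, 2.22, 3.01, 3.01, 3.14, 3.14, 3.14].

### API

Orientations are given as a unit quaternion [x, y, z, w].
In Python, from workcell import env, read_camera gives the robot as it stands.
- The arm moves only by the tool apply_moves, never from a script. Its argument "steps" is text: rows parted by semicolons, each of 7 numbers parted by spaces: the turn, a rotation vector about the world's x, y, z in rad, then the shift along the world's x, y, z in mm, then the finger opening in mm, from 0 to 93. In form: ax ay az tx ty tz claw; .... A call has 1 to 5 rows; each row is the pose to reach, as a shift and turn from the pose commanded when the call began; what a row does not reach only later rows make up. A row lasts 1/10 s, in which the tool goes at most 50 mm and 8.59 degrees, less where a joint would pass 70% of its speed; a pose out of reach is approached as far as the arm can. A call with a gripper value outside its range is refused whole. The fingers move at their own pace and stop on an object; the grip force is fixed at half the most. Time passes only in rows, so rows that repeat a pose let the fingers close. It gives the time, the measured TCP pose, the force and the opening at its end, in the units of the state.
- env.get_state(): the state, without advancing time (a new reading comes with each control period).
- read_camera(name): name is "scene" or "top" or "wrist"; returns a dict with "image" (420x560x3 uint8, blue, green, red), "camera_matrix" (3x3 intrinsics, pixels), "world_from_camera" (4x4, takes a point from camera to world coordinates). Camera axes: x right, y down, z forward; pixel columns grow to the right and rows downward; lengths in mm; the calibration is good to about 2 mm. A picture is of the moment at which its call begins. There is no depth.
- env.sign_off(): hands the job in, once; it reports no verdict.
The state is a dict: "time": time; "joint_positions": joint angles; "joint_velocities": joint speeds; "effort": joint torques, N m; "ee_pos": TCP position; "ee_rot": TCP orientation; "wrist_force": force on the tool from outside, world axes, zero at the start; "ft_torque": the same for the moment, N m; "grip_width": opening from 0.0 (shut) to 1.0 (fully open).
Only numpy, scipy, OpenCV 4.12 (cv2) and the standard library are available. Lean on these libraries where they do the work, as an engineer would, in place of code of your own. Each camera call takes 0.05 s, during which the arm holds its last target. There are 200 camera calls.

### The job

Push the little wooden settle along the diorama board until its back is flush against the low stone wall and its end is hard up against the square gate pillar (not the round well). Only push it, gently, with the fingers: do not grip it, and do not lift or tip it off the board. Leave the figures, pots and other loose things where they stand.

Things in the scene. Friction and masses are not known exactly. Their poses are not given: they have to be found in the camera images.
- board: Fixed plywood diorama board, 280 (its x) x 500 (its y) x 12 mm thick, lying on the table; origin at the centre of its underside, so its top is 12 mm above the origin. Its far (+x) edge carries a low grey stone wall along the full 500 mm, 40 mm tall above the board and 25 mm thick, whose flat inner face (towards the robot) is at x = +115 mm in the board's frame and runs along the board's y. Board +x points roughly away from the robot; it is turned up to 0.2 rad.
- pillar: Fixed square stone gate pillar standing on the board at one end of the wall and touching the wall's inner face: 60 mm along board x, 40 mm along board y, 70 mm tall; flat faces parallel to the board's axes; origin at the centre of its underside, same axes as the board. It stands 200 mm to one side of the board's middle (+y or -y, varies); the settle belongs against its face that looks to the board's middle, 20 mm from its origin.
- well: Fixed round stone well, 60 mm in diameter, 45 mm tall, at the other end of the wall from the pillar (200 mm from the board's middle); origin at the centre of its underside, same axes as the board. Not a target.
- settle: Loose wooden box bench (settle), 55 mm deep (its x), 120 mm long (its y); a solid box up to the seat at 47 mm, and a slatted backrest 10 mm thick up to 65 mm along its +x side. About 0.2 to 0.4 kg; slides on the board with friction (about 2 to 6 N to push). Origin at the centre of its underside; the plain flat front looks to -x, the flat back to +x; at the start it stands in the open middle of the board, its back turned to the wall within about 0.45 rad.
- shepherd: Loose painted clay figure with a hat, 125 mm tall, foot 52 mm across, standing on the board near one of its two front corners; origin under its foot. Leave alone.
- jug: Loose terracotta jug, 60 mm tall, 48 mm across, on the board near the other front corner; origin under its foot. Leave alone.
- farmer: Loose painted clay figure with a straw-coloured hat, 125 mm tall, foot 52 mm across, on the table left of the board; origin under its foot. Leave alone.
- flowerpot: Loose terracotta pot, 44 mm tall, 56 mm across, on the table right of the board; origin under its foot. Leave alone.
- paint_jar: Loose grey jar with a white cap, 62 mm tall, 52 mm across, on the table right of the board; origin under it. Leave alone.
- offcut: Loose offcut of light wood, 90 x 35 x 20 mm, lying on the table on the left; origin at the centre of its underside. Leave alone.
- brush: Loose paint brush, 170 mm long, lying on the table on the right. Leave alone.
There are look-alikes about, which are no part of the job. What is shaped like the settle but purple or red is not meant.

How it is judged (in metres and radians):
At the end, for the whole second after the job is handed in: The settle stands on the board, at rest and upright, between the pillar and the well, its back within 4 mm of the wall's inner face and parallel to it within 0.035 rad (2 degrees), and its end within 4 mm of the pillar (x of settle in the frame of board above 0.0835 m and y of settle in the frame of pillar between -0.084 and 0.084 m and horizontal distance between settle and well below 0.335 m and angle between the x axis of settle and the x axis of board, either way round below 0.035 rad and z of settle in the frame of board below 0.015 m and angle between settle's own z axis and vertical below 0.05 rad and linear speed of settle below 0.01 m/s); the robot touches nothing.
It fails at once if the settle is lifted: its underside more than 10 mm above the board (height (world z) of settle above 0.022 m).
It fails at once if the settle is tipped more than 0.25 rad (angle between settle's own z axis and vertical above 0.25 rad).
It fails at once if the settle is rammed: the fingers bear on it with more than 60 N (contact force between the fingers and settle above 60 N).
It fails at once if the settle is gripped: the grasp point between the fingers lies inside it or just above it and the fingers bear on it with more than 30 N in all (x of the grasp point in the frame of settle between -0.03 and 0.03 m and y of the grasp point in the frame of settle between -0.066 and 0.066 m and z of the grasp point in the frame of settle below 0.075 m and contact force between the fingers and settle above 30 N).
It fails at once if a loose bystander (figure, jug, flowerpot, jar, offcut, brush) is moved more than 20 mm (distance of any of shepherd, jug, farmer, flowerpot, paint_jar, offcut, brush from where it was at the start of the episode above 0.02 m).
It also fails if it takes over 53 s, if anything falls off the work surface, if the arm or the gripper's body presses on something with over 40 N, if the wrist force passes 120 N, or if a joint passes its speed limit or range.

## Working session

There is one attempt and no reset: what is moved stays moved. The work goes in short steps, Python scripts to look and compute and a tool call to move; the robot and the scene stay as the last step left them, time stands still between calls to the robot, and variables do not carry over. Pictures are saved under pics/ and viewed, about 8 in all and at most 12, crops included, and the job is handed in when it is done.

Besides the shell and the picture viewer there is one more tool, called after "Request:" as name(argument=value, ...) on one line, values as JSON. apply_moves: Moves the arm, as the interface text tells. Its arguments: {"type":"object","properties":{"steps":{"type":"string"}},"required":["steps"]}

```bash
mkdir -p pics; ls; cat > h.py <<'E'
import numpy as np, cv2
from workcell import env, read_camera
def ray(c,uv):
    K=c["camera_matrix"];T=np.array(c["world_from_camera"])
    d=T[:3,:3]@np.linalg.solve(np.array(K),[uv[0],uv[1],1.]); return T[:3,3],d
def atz(c,uv,z):
    o,d=ray(c,uv); return o+d*(z-o[2])/d[2]
def tri(rs):
    A=0;b=0
    for o,d in rs:
        d=d/np.linalg.norm(d);P=np.eye(3)-np.outer(d,d);A=A+P;b=b+P@o
    return np.linalg.solve(A,b)
def proj(c,p):
    T=np.linalg.inv(np.array(c["world_from_camera"]));q=np.array(c["camera_matrix"])@(T[:3,:3]@p+T[:3,3]);return q[:2]/q[2]
E
python3 - <<'E'
from h import *
import pickle
s=env.get_state();print(s)
cs={n:read_camera(n) for n in("scene","top")}
pickle.dump(cs,open("c0.pkl","wb"))
for n in cs: cv2.imwrite(f"pics/{n}0.png",cv2.resize(cs[n]["image"],(800,600),interpolation=cv2.INTER_CUBIC)); print(n,cs[n]["world_from_camera"],cs[n]["camera_matrix"])
E
```

```text
pics
{'time': 0.0, 'joint_positions': array([ 1.17329285,  0.60011538, -0.00252049,  1.60011412,  0.00180248,
        0.94287985, -0.07978916]), 'joint_velocities': array([ 0.00116757,  0.00068978, -0.00054834, -0.00011282, -0.00011124,
       -0.00179834, -0.00041262]), 'effort': array([ 4.67330447e-04, -7.65066576e+01,  1.49798188e+00, -2.52347696e+01,
       -5.23096207e-02,  1.71073928e-02,  1.55030366e-04]), 'ee_pos': array([ 228.43346955, -687.57235895,  217.77295701]), 'ee_rot': array([-0.57318209,  0.41417317, -0.41324517,  0.57371709]), 'wrist_force': array([-0.79664508, -0.29795651,  0.22728818]), 'ft_torque': array([-0.02395621, -0.01111856, -0.0343112 ]), 'grip_width': 1.0023133852090804}
scene [[ 8.21059053e-01  3.94893737e-01 -4.12214712e-01  9.62815840e+02]
 [ 5.70827217e-01 -5.62555663e-01  5.98069740e-01 -6.53999205e+02]
 [ 4.28027402e-03 -7.26353951e-01 -6.87307513e-01  8.14876473e+02]
 [ 0.00000000e+00  0.00000000e+00  0.00000000e+00  1.00000000e+00]] [[454.0433725    0.         274.85113088]
 [  0.         454.0433725  215.1580615 ]
 [  0.           0.           1.        ]]
top [[ 5.82760504e-05 -9.84786338e-01  1.73769574e-01  2.87709005e+02]
 [-9.99960788e-01  1.48141609e-03  8.73082703e-03 -1.11442723e+01]
 [-8.85542422e-03 -1.73763269e-01 -9.84747637e-01  1.35453275e+03]
 [ 0.00000000e+00  0.00000000e+00  0.00000000e+00  1.00000000e+00]] [[415.84086083   0.         281.71340788]
 [  0.         415.84086083 213.51782854]
 [  0.           0.           1.        ]]
```

View pics/scene0.png

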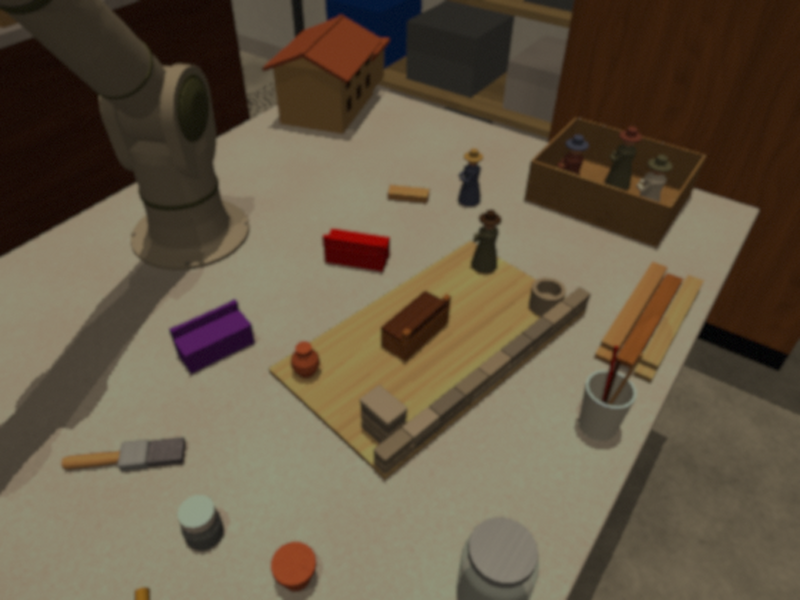

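View pics/top0.png

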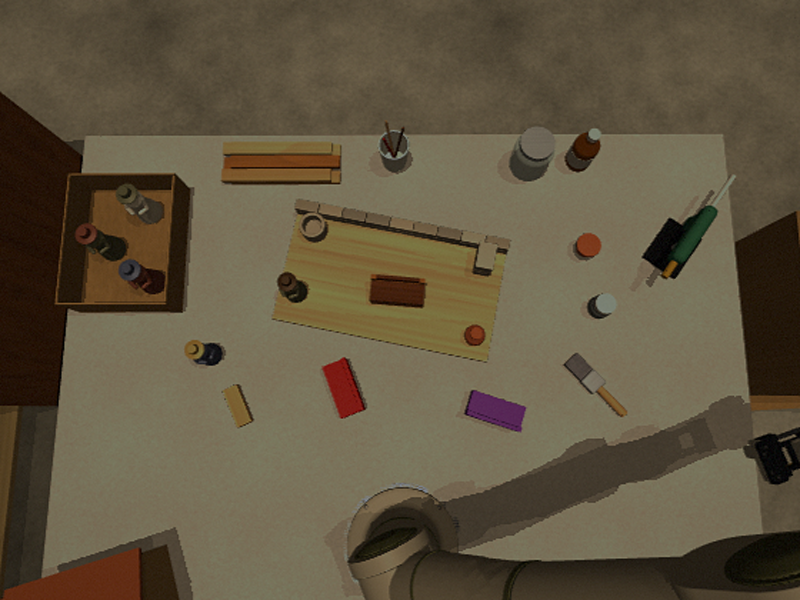

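Scene (800x600 picture): the brown settle is on the board at (416,325), the square pillar at (384,412), the well at (547,293), the shepherd at (487,240) and the jug at (305,360). Three things are settle-shaped. Red (357,250) and purple (212,335) lie on the table off the board and are excluded by colour, so the brown one on the board is the one meant. In the top view it is at (398,291), with the pillar at (484,257) on the -y side. Next I'll confirm this in enlarged crops and read the corners.

```bash
python3 - <<'E'
import pickle,cv2,numpy as np
cs=pickle.load(open("c0.pkl","rb"))
def crop(n,x0,y0,w,h,k):
    im=cs[n]["image"][y0:y0+h,x0:x0+w]; im=cv2.convertScaleAbs(im,alpha=1.6)
    im=cv2.resize(im,None,fx=k,fy=k,interpolation=cv2.INTER_CUBIC)
    for i in range(0,w,20): cv2.putText(im,str(x0+i),(i*k,10),0,.35,(255,255,255),1); cv2.line(im,(i*k,12),(i*k,18),(255,255,255),1)
    for i in range(20,h,20): cv2.putText(im,str(y0+i),(0,i*k+4),0,.35,(255,255,255),1); cv2.line(im,(24,i*k),(30,i*k),(255,255,255),1)
    cv2.imwrite(f"pics/{n}_crop.png",im)
crop("top",185,135,180,125,4)
crop("scene",185,150,240,190,3)
E
```

```text
(no output)
```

View pics/top_crop.png

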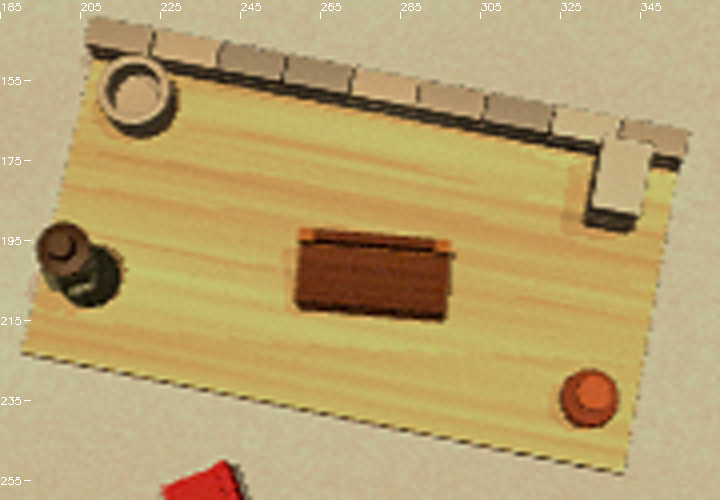

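View pics/scene_crop.png

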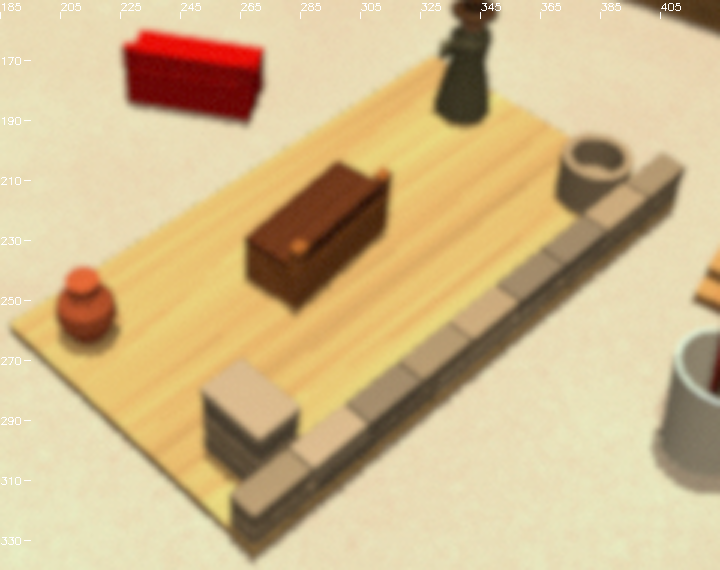

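The crops confirm it: the brown settle, with orange-knobbed backrest posts, stands on the board between the pillar (-y end) and the well (+y end), and red and purple are off the board. Next I'll fit the board and settle poses to the corners in both views.

```bash
cat > fit0.py <<'E'
from h import *
import pickle
from scipy.optimize import least_squares
cs=pickle.load(open("c0.pkl","rb"))
T=lambda X,Y:(185+X/4,135+Y/4)
S=lambda X,Y:(185+X/3,150+Y/3)
def P(p,q):
    x,y,a=p; c,s=np.cos(a),np.sin(a); q=np.array(q,float); return np.array([x+c*q[0]-s*q[1],y+s*q[0]+c*q[1],q[2]])
board=[("top",T(22,352),(-140,250,12)),("top",T(625,473),(-140,-250,12)),("top",T(93,17),(140,250,52)),("top",T(690,130),(140,-250,52)),
("top",T(88,45),(115,250,52)),("top",T(683,155),(115,-250,52)),
("scene",S(12,326),(-140,-250,12)),("scene",S(235,495),(115,-250,52)),("scene",S(258,517),(140,-250,52)),("scene",S(683,168),(140,250,52)),("scene",S(253,560),(140,-250,0)),
("top",T(600,140),(115,-180,82)),("top",T(650,143),(115,-220,82)),("top",T(592,208),(55,-180,82)),("top",T(640,212),(55,-220,82)),
("scene",S(240,360),(55,-180,82)),("scene",S(204,390),(55,-220,82)),("scene",S(262,440),(115,-220,82)),("scene",S(300,408),(115,-180,82))]
settle=[("scene",S(247,237),(-27.5,-60,59)),("scene",S(339,162),(-27.5,60,59)),("scene",S(295,312),(27.5,-60,12)),("scene",S(247,281),(-27.5,-60,12)),("scene",S(387,236),(27.5,60,12)),
("top",T(296,310),(-27.5,60,12)),("top",T(445,321),(-27.5,-60,12)),("top",T(300,229),(27.5,60,77)),("top",T(452,241),(27.5,-60,77))]
def fit(pts,x0):
    f=lambda p:np.concatenate([proj(cs[n],P(p,q))-np.array(uv) for n,uv,q in pts])
    r=least_squares(f,x0,loss="soft_l1"); return r.x,f(r.x).reshape(-1,2).round(1)
if __name__=="__main__":
    b,rb=fit(board,[640,0,0.]);s,rs=fit(settle,[640,0,0.])
    print("board",b,"\n",rb.tolist());print("settle",s,"\n",rs.tolist())
    c,sn=np.cos(b[2]),np.sin(b[2]);d=s[:2]-b[:2];print("settle in board",c*d[0]+sn*d[1],-sn*d[0]+c*d[1],s[2]-b[2])
    # height check: triangulated points
    for i,j,nm in((6,1,"board FR z12"),(8,3,"wall outer z52"),(15,13,"pillar z82")):
        print(nm,tri([ray(cs[board[k][0]],board[k][1]) for k in(i,j)]).round(1))
    print("settle BR post z77",tri([ray(cs["top"],T(447,245)),ray(cs["scene"],S(300,245))]).round(1))
    for nm,z,t in(("jug",72,T(592,390)),("shep",120,T(62,245))): print(nm,atz(cs["top"],t,z).round())
E
python3 fit0.py
```

```text
board [ 5.81888875e+02  2.61938517e+01 -1.93432040e-01] 
 [[0.2, 0.3], [0.4, -0.6], [-0.8, -0.4], [0.3, -0.8], [-1.2, -0.2], [0.8, 0.3], [-1.8, -0.8], [-2.2, -0.6], [-1.2, -0.1], [1.0, -2.2], [0.6, -0.0], [1.3, -2.6], [1.2, -1.0], [0.0, -1.5], [0.6, -0.1], [0.9, -1.1], [-1.3, -0.6], [-0.3, 0.1], [1.3, -0.5]]
settle [552.71616241  10.44908002  -6.37505509] 
 [[-1.1, 0.0], [-0.3, -1.0], [0.6, -0.3], [-1.0, -0.9], [0.2, -2.3], [0.8, -0.8], [-0.0, -0.3], [0.3, -1.3], [0.3, -1.0]]
settle in board -25.602063110272063 -21.058949948605246 -6.1816230520292885
board FR z12 [ 396.3 -190.1    6.5]
wall outer z52 [ 670.8 -244.5   48.7]
pillar z82 [ 598.3 -161.2   76.5]
settle BR post z77 [569.5 -45.8  77.8]
jug [ 454. -159.   72.]
shep [559. 247. 120.]
```

```bash
cat >> h.py <<'E'
from scipy.spatial.transform import Rotation as R
def pose():
    s=env.get_state();m=R.from_quat(s["ee_rot"]).as_matrix()
    return s,m
E
python3 - <<'E'
from h import *
s,m=pose();print(m.round(3))
b=-0.1934;ax=np.degrees(np.arctan2(m[1,0],m[0,0]));print("tool x heading deg",ax,"board y heading",90+np.degrees(b), "need",((90+np.degrees(b)-ax+90)%180-90), np.radians((90+np.degrees(b)-ax+90)%180-90))
c,sn=np.cos(b),np.sin(b);B=lambda x,y:(np.array([581.9,26.2])+[c*x-sn*y,sn*x+c*y]).round(1)
print("pre",B(-100,-21),"settle front contact centre",B(-25.6-35,-21),"end x push",B(87.5-35,-120), "pre y push",B(87.5,60),"x axis",c,sn)
E
```

```text
[[ 0.315 -0.001  0.949]
 [-0.949  0.001  0.315]
 [-0.001 -1.    -0.   ]]
tool x heading deg -71.61738880524948 board y heading 78.91899624216988 need -29.463614952580656 -0.5142370904623654
pre [479.7  24.8] settle front contact centre [518.4  17.2] end x push [ 610.4 -101.7] pre y push [679.3  68.3] x axis 0.98135644013249 -0.1921966113397592
```

Request:
apply_moves(steps="0 0 -0.1 50 40 0 70; 0 0 -0.2 90 80 0 70; 0 0 -0.3 130 110 0 70; 0 0 -0.4 165 145 0 70; 0 0 -0.514 195 180 0 70")

```text
time: 0.6
ee_pos: [414.3, -518.2, 218.2]
ee_rot: [-0.448, 0.547, -0.547, 0.448]
wrist_force: [1.1, 0.1, 0.5]
grip_width: 0.752
```

Request:
apply_moves(steps="0 0 0 20 45 0 70; 0 0 0 35 90 0 70; 0 0 0 45 140 0 70; 0 0 0 50 190 0 70; 0 0 0 52 235 0 70")

```text
time: 1.1
ee_pos: [465.1, -282.2, 218.3]
ee_rot: [-0.45, 0.546, -0.545, 0.45]
wrist_force: [0.8, 0.1, -0.3]
grip_width: 0.751
```

Request:
apply_moves(steps="0 0 0 0 45 0 70; 0 0 0 0 90 0 70; 0 0 0 0 140 0 70; 0 0 0 0 190 0 70; 0 0 0 0 235 0 70")

```text
time: 1.6
ee_pos: [464.4, -47.4, 218.6]
ee_rot: [-0.45, 0.546, -0.546, 0.45]
wrist_force: [-0.0, 0.5, 0.5]
grip_width: 0.753
```

Request:
apply_moves(steps="0 0 0 2 35 -30 70; 0 0 0 4 63 -60 70; 0 0 0 4 63 -90 70; 0 0 0 4 63 -90 70; 0 0 0 4 63 -90 70")

```text
time: 2.1
ee_pos: [468.5, 12.8, 128.7]
ee_rot: [-0.45, 0.546, -0.546, 0.449]
wrist_force: [0.3, -0.4, -0.2]
grip_width: 0.752
```

```bash
python3 - <<'E'
from h import *
import pickle
s,m=pose();print(s["ee_pos"],m.round(3))
c=read_camera("wrist");pickle.dump(c,open("w1.pkl","wb"))
print(c["world_from_camera"].round(3))
im=cv2.convertScaleAbs(c["image"],alpha=1.5);im=cv2.resize(im,(784,588),interpolation=cv2.INTER_CUBIC);cv2.imwrite("pics/w1.png",im)
E
```

```text
[468.50521111  12.78337469 128.66665492] [[-0.193 -0.002  0.981]
 [-0.981 -0.001 -0.193]
 [ 0.001 -1.    -0.002]]
[[-1.93000e-01 -9.46000e-01 -2.60000e-01  5.41019e+02]
 [-9.81000e-01  1.87000e-01  5.00000e-02 -9.72000e-01]
 [ 2.00000e-03  2.65000e-01 -9.64000e-01  2.95307e+02]
 [ 0.00000e+00  0.00000e+00  0.00000e+00  1.00000e+00]]
```

View pics/w1.png

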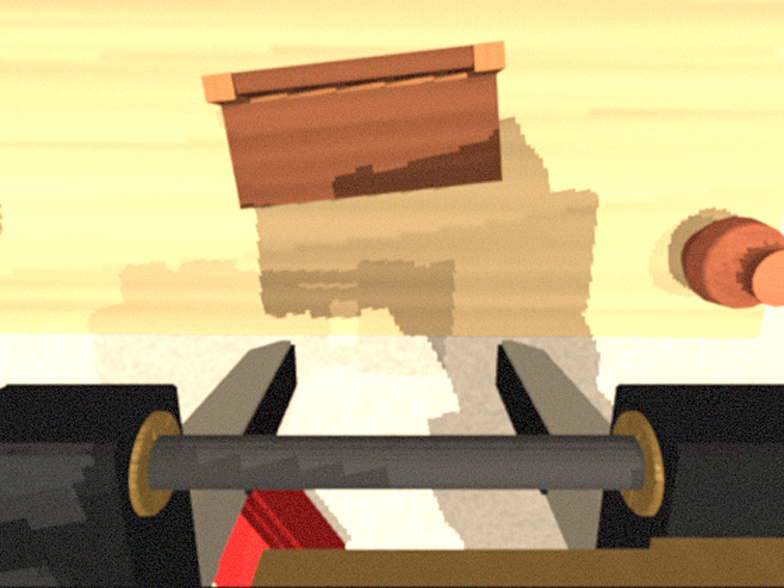

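The wrist view shows the settle's seat front corners at (240,208) and (502,181) and its backrest top corners at (203,75) and (505,42). The finger tips are near (290,345) and (500,345), over the board's front edge, and the red decoy is behind them, low on the table.

```bash
python3 - <<'E'
from h import *
import pickle
from fit0 import P,board,settle,cs,least_squares
cs["wrist"]=pickle.load(open("w1.pkl","rb"));W=lambda x,y:(x/1.4,y/1.4)
def fit(pts,x0):
    f=lambda p:np.concatenate([(proj(cs[n],P(p,q))-np.array(uv)) for n,uv,q in pts])
    r=least_squares(f,x0,loss="soft_l1");return r.x,f(r.x).reshape(-1,2).round(1).tolist()
w=[("wrist",W(240,208),(-27.5,60,59)),("wrist",W(502,181),(-27.5,-60,59)),("wrist",W(203,75),(27.5,60,77)),("wrist",W(505,42),(27.5,-60,77))]
for n,p in(("wrist",w),("both",w+settle)):
    x,r=fit(p,[552,10,-.09]);print(n,x.round(4),r[:4])
print("board front edge (z12) in wrist at rows 335:",[atz(cs["wrist"],W(u,335),12).round(1) for u in(200,580)])
# triangulated heights wrist vs top
T=lambda X,Y:(185+X/4,135+Y/4)
print(tri([ray(cs["wrist"],W(505,42)),ray(cs["top"],T(452,239))]).round(1),tri([ray(cs["wrist"],W(203,75)),ray(cs["top"],T(299,229))]).round(1))
E
```

```text
wrist [ 5.504245e+02  1.129930e+01 -9.440000e-02] [[0.4, 0.2], [0.0, 0.4], [-0.4, -0.3], [-0.0, -0.2]]
both [ 5.505397e+02  1.127850e+01 -9.390000e-02] [[0.4, 0.0], [0.0, 0.2], [-0.4, -0.4], [-0.0, -0.5]]
board front edge (z12) in wrist at rows 335: [array([459.2, 132.1,  12. ]), array([415.8, -87.5,  12. ])]
[572.2 -50.8  78.7] [583.5  69.9  71.5]
```

Request:
apply_moves(steps="0 0 0 3 14 -45 70; 0 0 0 3 14 -90 70; 0 0 0 3 14 -105 70; 0 0 0 3 14 -105 70; 0 0 0 3 14 -105 70")

```text
time: 2.65
ee_pos: [472.7, 26.6, 24.8]
ee_rot: [0.449, -0.546, 0.547, -0.449]
wrist_force: [-0.8, 0.3, -0.6]
grip_width: 0.749
```

Request:
apply_moves(steps="0 0 0 10 -2 0 70; 0 0 0 20 -4 0 70; 0 0 0 29.5 -5.8 0 70; 0 0 0 34.3 -6.8 0 70; 0 0 0 36.3 -7.1 0 70")

```text
time: 3.15
ee_pos: [508.8, 20.0, 23.8]
ee_rot: [0.449, -0.546, 0.546, -0.449]
wrist_force: [-1.3, 0.4, 1.0]
grip_width: 0.755
```

Request:
apply_moves(steps="0 0 0 5 -1 0 70; 0 0 0 10 -2 0 70; 0 0 0 15 -3 0 70; 0 0 0 20 -4 0 70; 0 0 0 24.5 -4.8 0 70")

```text
time: 3.65
ee_pos: [532.9, 15.1, 23.5]
ee_rot: [-0.45, 0.546, -0.546, 0.449]
wrist_force: [-1.3, -0.3, 0.0]
grip_width: 0.751
```

Request:
apply_moves(steps="0 0 0 5 -1 0 70; 0 0 0 10 -2 0 70; 0 0 0 15 -3 0 70; 0 0 0 20 -4 0 70; 0 0 0 24.5 -4.8 0 70")

```text
time: 4.15
ee_pos: [557.7, 10.5, 23.6]
ee_rot: [0.449, -0.546, 0.546, -0.449]
wrist_force: [-2.0, 0.3, -1.8]
grip_width: 0.749
```

```bash
python3 - <<'E'
from h import *
s,m=pose();print(s["ee_pos"],s["wrist_force"],s["ft_torque"])
c=read_camera("wrist")
im=cv2.convertScaleAbs(c["image"],alpha=1.5);im=cv2.resize(im,(784,588),interpolation=cv2.INTER_CUBIC);cv2.imwrite("pics/w2.png",im)
E
```

```text
[557.74155461  10.48128366  23.59899325] [-1.97772033  0.29207261 -1.81531353] [ 0.13367736  0.26803628 -0.06300861]
```

View pics/w2.png

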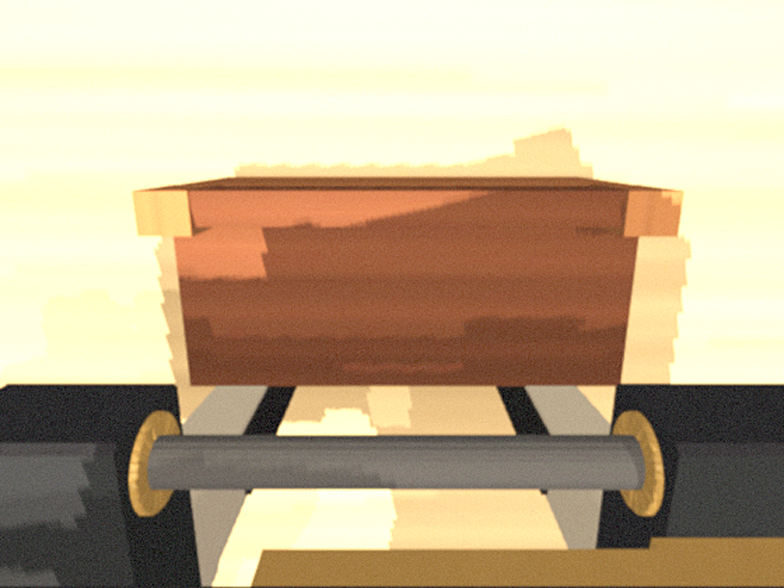

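The wrist view shows the settle square on both fingers, its front edge level from (190,385) to (622,385). I'll keep pushing towards the wall.

Request:
apply_moves(steps="0 0 0 5 -1 0 70; 0 0 0 10 -2 0 70; 0 0 0 15 -3 0 70; 0 0 0 20 -4 0 70; 0 0 0 24.5 -4.8 0 70")

```text
time: 4.7
ee_pos: [582.1, 5.7, 23.6]
ee_rot: [-0.449, 0.546, -0.546, 0.449]
wrist_force: [-2.1, 0.7, 1.1]
grip_width: 0.754
```

Request:
apply_moves(steps="0 0 0 5 -1 0 70; 0 0 0 10 -2 0 70; 0 0 0 15 -3 0 70; 0 0 0 20 -4 0 70; 0 0 0 24.5 -4.8 0 70")

```text
time: 5.2
ee_pos: [606.6, 0.9, 23.6]
ee_rot: [-0.449, 0.546, -0.546, 0.449]
wrist_force: [-3.1, 0.0, 1.6]
grip_width: 0.751
```

Request:
apply_moves(steps="0 0 0 4 -0.8 0 70; 0 0 0 8 -1.6 0 70; 0 0 0 12 -2.4 0 70; 0 0 0 14 -2.8 0 70; 0 0 0 16 -3.1 0 70")

```text
time: 5.7
ee_pos: [622.0, -2.1, 23.6]
ee_rot: [-0.45, 0.546, -0.546, 0.449]
wrist_force: [-5.1, 1.2, 3.8]
grip_width: 0.751
```

Request:
apply_moves(steps="0 0 0 1 -0.2 0 70; 0 0 0 2 -0.4 0 70; 0 0 0 3 -0.6 0 70; 0 0 0 4 -0.8 0 70; 0 0 0 4 -0.8 0 70")

```text
time: 6.2
ee_pos: [626.0, -2.8, 23.6]
ee_rot: [-0.45, 0.546, -0.546, 0.449]
wrist_force: [-5.5, 0.6, 2.6]
grip_width: 0.755
```

Request:
apply_moves(steps="0 0 0 1 -0.2 0 70; 0 0 0 2 -0.4 0 70; 0 0 0 2 -0.4 0 70")

```text
time: 6.5
ee_pos: [625.9, -2.9, 23.6]
ee_rot: [-0.451, 0.547, -0.545, 0.448]
wrist_force: [-10.0, 2.5, 7.7]
grip_width: 0.749
```

Request:
apply_moves(steps="0 0 0 1 -0.2 0 70; 0 0 0 1.5 -0.3 0 70; 0 0 0 1.5 -0.3 0 70")

```text
time: 6.8
ee_pos: [625.8, -2.9, 23.5]
ee_rot: [-0.451, 0.548, -0.544, 0.448]
wrist_force: [-14.5, 3.7, 12.9]
grip_width: 0.759
```

Request:
apply_moves(steps="0 0 0 -20 4 0 70; 0 0 0 -47 9.2 0 70; 0 0 0 -38 58 20 35; 0 0 0 -28 107 40 0; 0 0 0 -28 107 60 0")

```text
time: 7.3
ee_pos: [603.4, 110.6, 84.1]
ee_rot: [-0.45, 0.545, -0.544, 0.453]
wrist_force: [1.1, 1.2, -0.4]
grip_width: 0.545
```

```bash
python3 - <<'E'
from h import *
import pickle
s,m=pose();print(s["ee_pos"],s["wrist_force"],m.round(3))
cs={n:read_camera(n) for n in("wrist","top","scene")};pickle.dump(cs,open("c2.pkl","wb"))
a=cv2.convertScaleAbs(cs["wrist"]["image"],alpha=1.3);a=cv2.resize(a,None,fx=1.4,fy=1.4,interpolation=cv2.INTER_CUBIC)
cv2.imwrite("pics/w3.png",a)
E
```

```text
[603.41227636 110.63298868  84.1216891 ] [ 1.1417548  1.1847802 -0.4390194] [[-0.185  0.003  0.983]
 [-0.983  0.004 -0.185]
 [-0.004 -1.     0.002]]
```

View pics/w3.png

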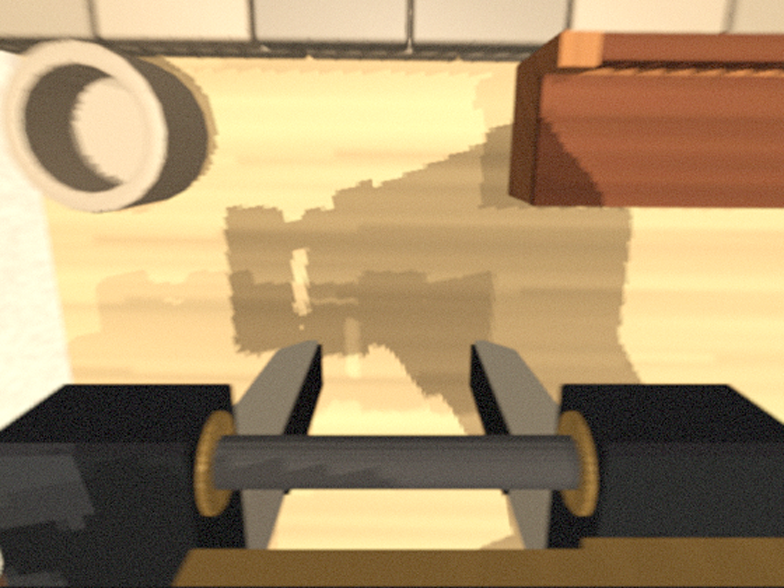

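The wrist view shows the settle's back against the wall. Its seat front-left corner is at (535,205), the well is at (110,125), and the corridor between them is clear for the fingers.

```bash
python3 - <<'E'
from h import *
import pickle
c=pickle.load(open("c2.pkl","rb"))["wrist"];W=lambda x,y:(x/1.4,y/1.4)
b=-0.1934;cc,sn=np.cos(b),np.sin(b)
def tb(p): d=np.array(p[:2])-[581.9,26.2];return np.array([cc*d[0]+sn*d[1],-sn*d[0]+cc*d[1]]).round(1)
print("settle FL seat",tb(atz(c,W(535,205),59)),"F right seat",tb(atz(c,W(780,208),59)),"post FL top",tb(atz(c,W(560,68),77)),"post BL",tb(atz(c,W(560,33),77)))
print("wall inner top",tb(atz(c,W(60,40),52)),tb(atz(c,W(520,45),52)),"well rim",tb(atz(c,W(165,120),57)))
print("tcp",tb(env.get_state()["ee_pos"]),env.get_state()["ee_pos"])
E
```

```text
settle FL seat [58.8 35.8] F right seat [ 58.3 -55.3] post FL top [103.5  36.1] post BL [113.5  37. ]
wall inner top [115.3 207.9] [114.6  43.7] well rim [ 88.1 171.3]
tcp [ 6.2 81.1] [603.54079499 104.56290025  84.93852991]
```

Request:
apply_moves(steps="0 0 0 40 -8 0 0; 0 0 0 78.5 -15.4 0 0; 0 0 0 78.5 -15.4 -30 0; 0 0 0 78.5 -15.4 -61 0; 0 0 0 78.5 -15.4 -61 0")

```text
time: 7.95
ee_pos: [677.5, 85.8, 17.8]
ee_rot: [-0.451, 0.547, -0.545, 0.447]
wrist_force: [-0.5, 0.4, -0.4]
grip_width: 0.017
```

Request:
apply_moves(steps="0 0 0 -1.9 -9.8 0 0; 0 0 0 -3 -15 0 0; 0 0 0 -3.5 -17.5 0 0; 0 0 0 -3.9 -20 0 0; 0 0 0 -3.9 -20 0 0")

```text
time: 8.45
ee_pos: [676.7, 67.5, 23.6]
ee_rot: [0.449, -0.546, 0.546, -0.45]
wrist_force: [1.1, 0.0, -0.0]
grip_width: 0.004
```

```bash
cat >> h.py <<'E'
def tb(p,b=-0.1934):
    c,s=np.cos(b),np.sin(b);d=np.array(p[:2])-[581.9,26.2];return np.array([c*d[0]+s*d[1],-s*d[0]+c*d[1]]).round(1)
E
python3 -c "
from h import *
s,m=pose();print(tb(s['ee_pos']),s['ee_pos'],s['wrist_force'],s['grip_width'],m.round(3))"
```

```text
[85.1 58.8] [676.6603304   67.51129745  23.59202955] [ 1.11606304  0.01432462 -0.01314767] 0.003915028143968433 [[-0.193  0.001  0.981]
 [-0.981  0.    -0.193]
 [-0.    -1.     0.001]]
```

Request:
apply_moves(steps="0 0 0 -1 -5 0 0; 0 0 0 -2 -10 0 0; 0 0 0 -2.9 -15 0 0; 0 0 0 -3.9 -20 0 0; 0 0 0 -4.8 -24.5 0 0")

```text
time: 8.95
ee_pos: [671.8, 43.7, 22.9]
ee_rot: [-0.449, 0.546, -0.546, 0.45]
wrist_force: [1.3, 4.7, 4.6]
grip_width: 0.005
```

Request:
apply_moves(steps="0 0 0 -1 -5 0 0; 0 0 0 -2 -10 0 0; 0 0 0 -2.9 -15 0 0; 0 0 0 -3.9 -20 0 0; 0 0 0 -4.8 -24.5 0 0")

```text
time: 9.45
ee_pos: [667.0, 19.2, 22.9]
ee_rot: [-0.449, 0.546, -0.546, 0.45]
wrist_force: [0.0, 5.3, 5.3]
grip_width: 0.004
```

Request:
apply_moves(steps="0 0 0 -1 -5 0 0; 0 0 0 -2 -10 0 0; 0 0 0 -2.9 -15 0 0; 0 0 0 -3.9 -20 0 0; 0 0 0 -4.8 -24.5 0 0")

```text
time: 9.95
ee_pos: [662.2, -5.3, 23.0]
ee_rot: [-0.449, 0.546, -0.546, 0.45]
wrist_force: [0.5, 3.8, 4.5]
grip_width: 0.003
```

```bash
python3 - <<'E'
from h import *
import pickle
s,m=pose();print(tb(s["ee_pos"]),s["ee_pos"],s["wrist_force"])
cs={n:read_camera(n) for n in("wrist","top","scene")};pickle.dump(cs,open("c3.pkl","wb"))
a=cv2.convertScaleAbs(cs["wrist"]["image"],alpha=1.3);a=cv2.resize(a,None,fx=1.4,fy=1.4,interpolation=cv2.INTER_CUBIC)
cv2.imwrite("pics/w4.png",a)
E
```

```text
[ 84.8 -15.5] [662.18501079  -5.3047699   22.95459268] [0.53726303 3.78907636 4.52107395]
```

View pics/w4.png

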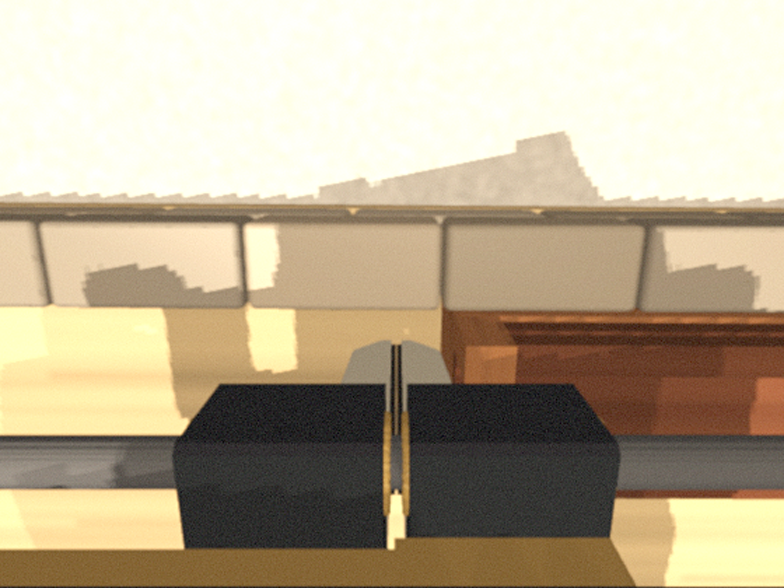

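The wrist view shows the finger block on the settle's +y end. The back edge runs from (445,312) to (784,325), about 1-2° off the wall line, which the final push will square up. I'll close the rest of the gap to the pillar slowly.

Request:
apply_moves(steps="0 0 0 -1 -5 0 0; 0 0 0 -1.9 -9.8 0 0; 0 0 0 -2.5 -13 0 0; 0 0 0 -3.1 -16 0 0; 0 0 0 -3.7 -19 0 0")

```text
time: 10.6
ee_pos: [658.0, -24.9, 22.5]
ee_rot: [-0.45, 0.546, -0.546, 0.449]
wrist_force: [1.0, 2.7, 2.2]
grip_width: 0.006
```

Request:
apply_moves(steps="0 0 0 -0.2 -1 0 0; 0 0 0 -0.4 -2 0 0; 0 0 0 -0.6 -3 0 0; 0 0 0 -0.8 -4 0 0; 0 0 0 -0.8 -4 0 0")

```text
time: 11.1
ee_pos: [657.2, -28.7, 22.5]
ee_rot: [-0.45, 0.546, -0.546, 0.449]
wrist_force: [-0.1, 2.8, 1.9]
grip_width: 0.008
```

Request:
apply_moves(steps="0 0 0 -0.2 -1 0 0; 0 0 0 -0.4 -2 0 0; 0 0 0 -0.4 -2 0 0")

```text
time: 11.4
ee_pos: [656.8, -30.8, 22.5]
ee_rot: [-0.45, 0.546, -0.546, 0.449]
wrist_force: [-0.3, 1.5, 1.0]
grip_width: 0.005
```

Request:
apply_moves(steps="0 0 0 -0.2 -1 0 0; 0 0 0 -0.4 -2 0 0; 0 0 0 -0.4 -2 0 0")

```text
time: 11.7
ee_pos: [656.4, -32.8, 22.6]
ee_rot: [-0.45, 0.546, -0.546, 0.449]
wrist_force: [-0.2, 2.2, 1.2]
grip_width: 0.004
```

Request:
apply_moves(steps="0 0 0 -0.2 -1 0 0; 0 0 0 -0.4 -2 0 0; 0 0 0 -0.4 -2 0 0")

```text
time: 12.0
ee_pos: [656.4, -33.0, 22.6]
ee_rot: [-0.449, 0.546, -0.545, 0.45]
wrist_force: [-0.2, 6.4, 1.0]
grip_width: 0.006
```

Request:
apply_moves(steps="0 0 0 -0.2 -1 0 0; 0 0 0 -0.4 -2 0 0; 0 0 0 -0.4 -2 0 0")

```text
time: 12.3
ee_pos: [656.4, -33.0, 22.6]
ee_rot: [-0.449, 0.546, -0.545, 0.451]
wrist_force: [1.3, 10.9, 0.2]
grip_width: 0.006
```

Request:
apply_moves(steps="0 0 0 -0.2 -1 0 0; 0 0 0 -0.4 -2 0 0; 0 0 0 -0.4 -2 0 0")

```text
time: 12.6
ee_pos: [656.3, -33.0, 22.7]
ee_rot: [-0.449, 0.546, -0.544, 0.452]
wrist_force: [0.9, 15.8, 0.8]
grip_width: 0.007
```

Request:
apply_moves(steps="0 0 0 4.2 21.6 0 0; 0 0 0 4.2 21.6 0 0; 0 0 0 -34 28 0 0; 0 0 0 -64.5 35 0 0; 0 0 0 -64.5 35 0 0")

```text
time: 13.1
ee_pos: [586.1, -4.4, 22.4]
ee_rot: [-0.451, 0.547, -0.545, 0.448]
wrist_force: [0.1, -0.3, 0.2]
grip_width: 0.006
```

Request:
apply_moves(steps="0 0 0 -8 -43 0 30; 0 0 0 -16.7 -85.3 0 60; 0 0 0 -16.7 -85.3 0 60; 0 0 0 -16.7 -85.3 0 60; 0 0 0 -16.7 -85.3 0 60")

```text
time: 13.6
ee_pos: [574.8, -88.7, 22.6]
ee_rot: [0.449, -0.546, 0.546, -0.45]
wrist_force: [0.3, 0.2, -0.4]
grip_width: 0.38
```

```bash
python3 - <<'E'
from h import *
import pickle
s,m=pose();print(tb(s["ee_pos"]),s["ee_pos"],s["wrist_force"],s["grip_width"],m.round(3))
cs={n:read_camera(n) for n in("wrist","top","scene")};pickle.dump(cs,open("c4.pkl","wb"))
a=cv2.convertScaleAbs(cs["wrist"]["image"],alpha=1.3);a=cv2.resize(a,None,fx=1.4,fy=1.4,interpolation=cv2.INTER_CUBIC)
cv2.imwrite("pics/w5.png",a)
E
```

```text
[  15.1 -114.2] [574.80913514 -88.73220077  22.63267258] [ 0.32432188  0.23197416 -0.44953281] 0.38034017335509396 [[-0.192  0.001  0.981]
 [-0.981  0.    -0.192]
 [-0.    -1.     0.   ]]
```

View pics/w5.png

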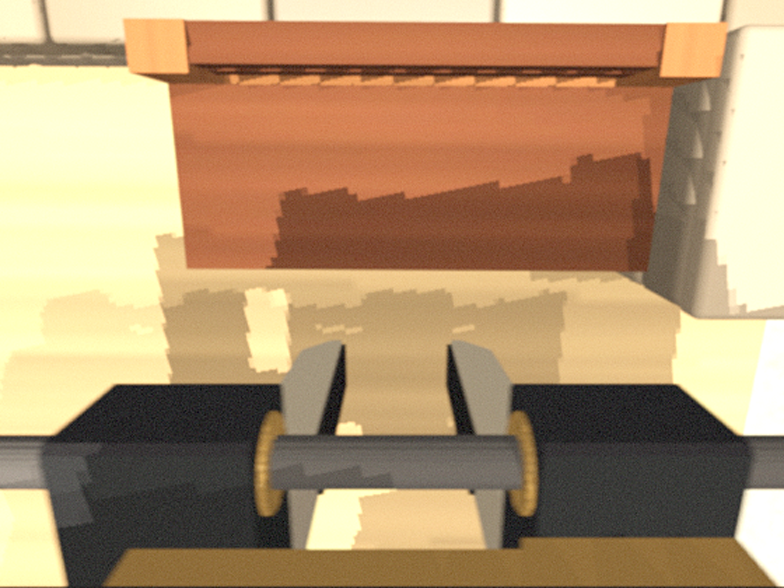

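The wrist view shows the settle against the pillar on the right, its front edge running from (187,267) to (650,271), about 0.01 rad off. I'll push gently along +x once more to seat the back.

Request:
apply_moves(steps="0 0 0 8 -1.6 0 60; 0 0 0 16 -3.1 0 60; 0 0 0 22 -4.3 0 60; 0 0 0 25 -4.9 0 60; 0 0 0 27.5 -5.4 0 60")

```text
time: 14.25
ee_pos: [602.0, -94.3, 22.5]
ee_rot: [-0.449, 0.546, -0.546, 0.449]
wrist_force: [-0.2, -0.2, 0.2]
grip_width: 0.642
```

Request:
apply_moves(steps="0 0 0 1.5 -0.3 0 60; 0 0 0 3 -0.6 0 60; 0 0 0 4 -0.8 0 60; 0 0 0 5 -1 0 60; 0 0 0 5 -1 0 60")

```text
time: 14.75
ee_pos: [606.8, -95.2, 22.6]
ee_rot: [0.449, -0.546, 0.546, -0.449]
wrist_force: [0.7, -0.7, -0.7]
grip_width: 0.642
```

Request:
apply_moves(steps="0 0 0 1 -0.2 0 60; 0 0 0 2 -0.4 0 60; 0 0 0 2 -0.4 0 60")

```text
time: 15.05
ee_pos: [607.3, -95.4, 22.5]
ee_rot: [-0.45, 0.547, -0.545, 0.449]
wrist_force: [-4.2, 0.7, 3.7]
grip_width: 0.646
```

Request:
apply_moves(steps="0 0 0 1 -0.2 0 60; 0 0 0 2 -0.4 0 60; 0 0 0 2 -0.4 0 60")

```text
time: 15.35
ee_pos: [607.2, -95.4, 22.4]
ee_rot: [-0.451, 0.548, -0.544, 0.448]
wrist_force: [-10.5, 2.6, 8.3]
grip_width: 0.643
```

Request:
apply_moves(steps="0 0 0 -15 3 0 60; 0 0 0 -45 8.8 0 60; 0 0 0 -65 13 30 60; 0 0 0 -65 13 75 60; 0 0 0 -65 13 120 60")

```text
time: 15.85
ee_pos: [545.0, -82.9, 143.7]
ee_rot: [-0.45, 0.546, -0.546, 0.449]
wrist_force: [0.9, 0.0, -0.1]
grip_width: 0.646
```

```bash
python3 - <<'E'
from h import *
import pickle
s,m=pose();print(tb(s["ee_pos"]),s["ee_pos"],s["wrist_force"])
cs={n:read_camera(n) for n in("wrist","top","scene")};pickle.dump(cs,open("c5.pkl","wb"))
a=cv2.convertScaleAbs(cs["wrist"]["image"],alpha=1.3);a=cv2.resize(a,None,fx=1.4,fy=1.4,interpolation=cv2.INTER_CUBIC)
cv2.imwrite("pics/w6.png",a)
E
```

```text
[ -15.2 -114.1] [545.03846508 -82.88245776 143.66018594] [ 0.91098012  0.03331487 -0.14700049]
```

View pics/w6.png

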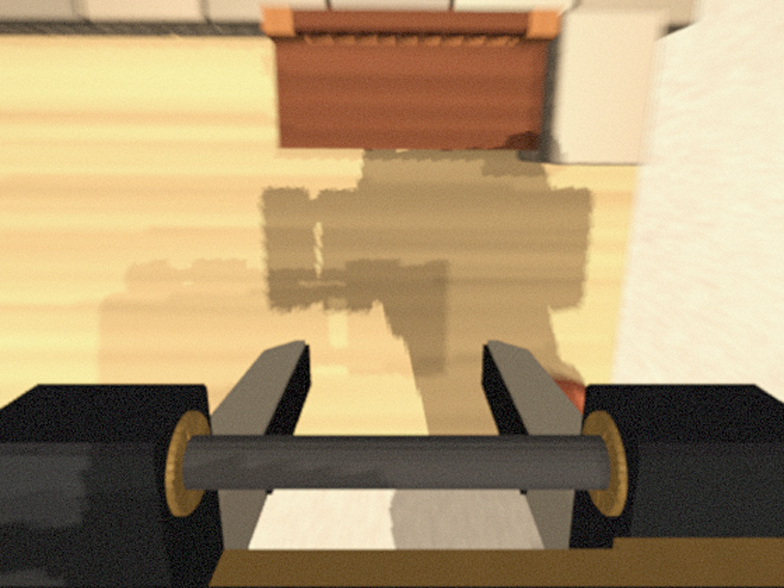

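The wrist view shows the settle seated, its seat front corners at (280,148) and (549,150) and its back post corners at (262,10) and (560,10), beside the pillar. Next come the numeric checks of the gaps and of the bystanders against the first frames.

```bash
python3 - <<'E'
from h import *
import pickle
c0=pickle.load(open("c0.pkl","rb"));cs=pickle.load(open("c5.pkl","rb"));c=cs["wrist"];W=lambda x,y:(x/1.4,y/1.4)
q=lambda u,v,z:tb(atz(c,W(u,v),z))
L,Rr=q(280,148,59),q(549,150,59);print("seat front L,R",L,Rr,"angle",(Rr[0]-L[0])/(L[1]-Rr[1]));print("posts BL BR",q(262,10,77),q(560,10,77))
print("wall inner top",q(30,24,52),"pillar top",q(553,162,82),q(645,164,82))
T=lambda X,Y:(int(185+X/4),int(135+Y/4))
for n,pts in {"top":{"jug":T(592,397),"shep":T(62,250)},"scene":{"jug":(213,253),"shep":(339,177)}}.items():
    for k,(u,v) in pts.items():
        a=c0[n]["image"][v-14:v+14,u-10:u+10];b=cs[n]["image"][v-22:v+22,u-18:u+18]
        r=cv2.matchTemplate(b,a,cv2.TM_CCOEFF_NORMED);_,s,_,loc=cv2.minMaxLoc(r);print(n,k,round(s,2),loc[0]-8,loc[1]-8)
E
```

```text
seat front L,R [ 58.8 -59.2] [  57.9 -186.8] angle -0.007053291536050145
posts BL BR [113.5 -59. ] [ 113.6 -181.7]
wall inner top [113.6  53.6] pillar top [  52.9 -182.2] [  52.  -222.3]
top jug 0.28 8 -3
top shep 1.0 0 0
scene jug 0.82 0 -1
scene shep 1.0 0 0
```

```bash
python3 -c "
from h import *
print(env.sign_off())"
```

```text
the job is handed in; nothing more can be done
None
```

I pushed the brown settle to the wall with two spread fingers, slid it along to the square pillar with the closed fingers on its far end, then seated it once more with a light push. The job was handed in at about 16 s. The wrist force stayed under about 20 N in every reading taken, and nothing was gripped or lifted.

**Last checks, from the wrist camera in the board's frame:**

| Check | Settle | Target face | Allowed |
|---|---|---|---|
| Back against wall | x ≈ 113.5 mm | wall ≈ 113.6 mm | 4 mm |
| End against pillar | y ≈ -181.7 mm | pillar ≈ -182.2 mm | 4 mm |
| Angle to wall | about 0.007 rad | parallel | 0.035 rad |

- **Contact:** The fingers stopped firmly against resistance in both directions.
- **Robot:** The gripper ended clear, with its tip at a height of 144 mm.

**Checks that disagreed or were incomplete:**
- **Seat corner:** The right seat corner read y ≈ -187 mm, about 5 mm past the pillar face. I think my pixel took in the dark gap; the post reading and the firm stop say otherwise.
- **Jug:** The jug was hidden from the top camera, and the scene camera matched it only moderately (0.82), with a shift of about 1 pixel.
- **Other bystanders:** The shepherd matched its starting place exactly. I did not re-measure the things on the table, and the low passes of the fingers did not go near them.

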